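# Put the washed honing steel back into its slanted block

## Robot

A 6-joint arm with a two-finger parallel gripper is mounted at the origin on a cart in front of the work surface, level with it; the furniture and walls round the work are solid. World frame = base frame: x ahead of the robot, y to its left, z up, the work surface at z = 0. Lengths are in mm, angles in rad, forces in N, time in s.
With the tool pointing down it reaches from about 375 to 900 mm from the base axis. Payload 3.1 kg.
Tool frame: the origin (TCP) lies midway between the tips of the shut fingers; the grasp point (between the pads) lies 19 mm behind it; z points along the fingers, y is the line along which they close (so a half turn about z gives the same grasp; the last joint's range is limited). The gripper opens to 87 mm and grips with 3 to 60 N. Pads are 19 mm wide; open, the fingers measure 117 mm over their backs; the gripper's body (75 mm by 190 mm) begins 51 mm behind the grasp point.
Start: joints at [-1.433, 0.527, 1.433, -0, 1.181, -0.178], TCP at [194.133, -594.061, 222.548] pointing down, gripper open.
Joint ranges: [-3.08, 3.08], [-0.75, 2.2], [0.22, 2.44], [-1.43, 4.57], [0, 2.65], [-2.85, 2.85]. Speed limits (rad/s): [2.79, 2.79, 3.14, 3.14, 3.14, 3.14].

## Interface

Orientations are given as a rotation vector (axis times angle).
In Python, from workcell import * gives the robot as it stands.
- The arm moves only by the tool jog_arm, never from a script. Its argument "commands" is a list of rows, each a list of 7 numbers: the shift along the tool's x, y, z as a fraction of full scale, then the turn, a rotation vector about the tool's x, y, z as a fraction of full scale, then the closure, from 0 (fully open) to 1 (shut). A call has 1 to 10 rows; each row is the pose to reach, as a shift and turn from the pose commanded when the call began, along the tool's axes at that moment; what a row does not reach only later rows make up. Full scale, the value 1, is 100 mm for a shift and pi/2 rad for a turn. A row lasts 1/10 s, in which the tool goes at most 50 mm and 8.59 degrees, less where a joint would pass 70% of its speed; a pose out of reach is approached as far as the arm can. A call with a number of a shift or a turn outside -1 to 1 is refused whole. A call with a gripper value outside its range is refused whole. The fingers move at their own pace and stop on an object; "newtons" is the grip in N (left out, the last holds). Time passes only in rows, so rows that repeat a pose let the fingers close. It gives the time, the measured TCP pose, the force, the opening and the grip force at its end, in the units of the state.
- observe(): the state, without advancing time (a new reading comes with each control period).
- get_image(name): name is "scene" or "top" or "wrist"; returns the picture (420x560x3 uint8, red, green, blue); there is no depth.
- get_calibration(name): a dict with "camera_matrix" (3x3 intrinsics, pixels), "distortion" ([k1, k2, p1, p2, k3] as OpenCV has them; the pictures are not rectified), "xyz" and "attitude" of the camera in the world. Camera axes: x right, y up, looking along -z (the intrinsics and any distortion apply to the point x, -y, -z); pixel columns grow to the right and rows downward; lengths in mm; the calibration is good to about 2 mm. A picture is of the moment at which its call begins: read the wrist's pose just before it. get_calibration takes no time and is no camera call; for the wrist camera it gives the pose at the moment of the call.
- close_job(): hands the job in; it is judged then, once.
The state is a dict: "t": time; "joints": joint angles; "joint_vel": joint speeds; "tau": joint torques, N m; "eef_pos": TCP position; "eef_rot": TCP orientation; "contact_force": force on the tool from outside, world axes, zero at the start; "ft_torque": the same for the moment, N m; "opening": opening from 0.0 (shut) to 1.0 (fully open); "gripper_force": force on a finger pad.
Only numpy, scipy, OpenCV 4.12 (cv2) and the standard library are available. Lean on these libraries where they do the work, as an engineer would, in place of code of your own. Each camera call takes 0.05 s, during which the arm holds its last target. There are 200 camera calls.

## Task

Slide the dust cover on the slanted wooden block all the way open (up the slope), then take the honing steel - the tool with the straight square handle and round guard - out of the drying stand and put it back in the block: its socket is hidden in the dark well under the cover, so feel around the bottom of the well with the tip until it drops in, and leave it fully home. Leave the ball-knobbed stirrer in the stand and the other things on the worktop where they are.

Things in the scene. Friction and masses are not known exactly. Their poses are not given: they have to be found in the camera images.
- block: Fixed dark wooden slanted block, 135 x 96 x 130 mm. Origin: mid mouth of a square well (36 x 36 mm) in its sloping face, 92 mm above the worktop. x points up the slope along the face, y across, z out of the face (30 deg off vertical, leaning to the right and the robot) = the bore's direction. Face (z = 0): x -38 to 78, y -48 to 48 mm; rails along x at y = -27.5 and 27.5, 6 mm wide, 7.5 high.
- well (a point): Middle of the well's flat, rigid black floor, 17 mm below the block's face (block z = -17 mm). In this floor is one blind round hole, 13.5 mm wide, 45 mm deep (bottom 62 mm below the face), parallel to block z. It lies elsewhere each time: its centre is up to 6 mm off this point in block x and in block y, and no reading gives it. A push of 3 to 5 N is enough to search; more may turn the steel in the grip.
- cover (a joint): Sliding steel dust cover over the well, between the rails (44 x 48 mm plate, its top 5 mm above the face). 0 = shut, 0.046 m = fully open, up the slope (block +x), where it hits a stop; starts nearly shut (0 to 8 mm). It slides with about 3 N of friction and stays where it is left.
- cover_bar (a point): Middle of the top of the upright push bar on the cover: 7 mm thick along the slope, 36 mm wide across it, standing 15 mm proud of the cover plate; top 20 mm above the block's face. It moves with the cover; with the cover shut it is at block x = -14 mm.
- honing_steel: Loose honing steel, 90 to 160 g, 142 mm long, upright in one hole of the stand, handle up (may lean up to 4 deg). Origin: the tip (lower end); z along it to the handle end. Steel rod 10 mm in diameter (tip edge chamfered 1.5 mm) from 0 to 72 mm, guard 28 mm in diameter from 72 to 77, square black handle 22 x 22 mm from 77 to 142 mm, its flats facing x and y (at first as the stand).
- stand: Fixed wooden drying stand, 56 x 136 x 52 mm, on the board over the hob. Origin: centre of its underside; y along its length. Two vertical holes 12.5 mm wide and 40 mm deep at y = -42 and +42 mm: one holds the honing steel, the other the stirrer; which is which changes.
- ball_stirrer: Loose stirrer that stands in the other hole: 10 mm steel rod with a black ball 36 mm in diameter at the top, 123 mm long, no guard. Origin: its lower tip. To be left in the stand.
- mug_a: White mug on the board, 98 x 128 x 90 mm, origin under it; a bystander.
- glass_bowl: Glass bowl, 97 mm wide, 58 mm high, origin under it; a bystander.
- milk_jug: Steel milk jug, 77 x 112 x 84 mm, origin under it; a bystander.
- lemon: Lemon, 72 x 57 x 58 mm, origin under it; a bystander.
- tablespoon: Tablespoon lying down, 188 mm long, 16 mm high; a bystander.
- peeler: Peeler lying on the worktop, 170 mm long, 18 mm high; a bystander.

How it is judged (in metres and radians):
On the way, in this order (a step that is already met when the one before it is completed fails the run):
1. the dust cover is slid fully open (value of joint cover above 0.04 m), for 0.1 s.
2. the honing steel is fully home in the hidden socket (z of honing_steel in the frame of block below -0.058 m and x of honing_steel in the frame of block between -0.014 and 0.014 m and y of honing_steel in the frame of block between -0.014 and 0.014 m and angle between the z axis of honing_steel and the z axis of block, either way round below 0.12 rad), for 0.2 s.
At the end, for the whole second after the job is handed in: The honing steel sits in the hidden hole of the block with its tip at least 58 mm below the face (within 4 mm of the hole's bottom), inside the well's middle 28 mm, parallel to the bore within 0.12 rad, at rest; the cover is open by more than 36 mm (all of step 2 and linear speed of honing_steel below 0.02 m/s and value of joint cover above 0.036 m); the robot touches nothing.
It fails at once if the ball-knobbed stirrer is shifted by more than 20 mm (distance of ball_stirrer from where it was at the start of the episode above 0.02 m).
It fails at once if another thing on the worktop is shifted by more than 30 mm (distance of any of mug_a, glass_bowl, milk_jug, lemon, tablespoon, peeler from where it was at the start of the episode above 0.03 m).
It also fails if it takes over 61 s, if anything falls off the work surface, if the arm or the gripper's body presses on something with over 40 N, if the wrist force passes 120 N, or if a joint passes its speed limit or range.

## Working session

There is one attempt and no reset: what is moved stays moved. The work goes in short steps, Python scripts to look and compute and a tool call to move; the robot and the scene stay as the last step left them, time stands still between calls to the robot, and variables do not carry over. Pictures are saved under pics/ and viewed, at most 10 in all, crops included, and the job is handed in when it is done.

Besides the shell and the picture viewer there is one more tool, called after "Emit:" in YAML: its name, and indented under it one key for each argument. jog_arm: Moves the arm, as the interface text tells. Shift numbers are shares of 100 mm and turn numbers shares of pi/2 rad, none past 1 either way. Its arguments: {"type":"object","properties":{"commands":{"type":"array","items":{"type":"array","items":{"type":"number","minimum":-1,"maximum":1}}},"newtons":{"type":"number"}},"required":["commands"]}

```bash
mkdir -p pics
python3 - <<'E'
from workcell import *
import cv2
s=observe();print({k:s[k] for k in('t','eef_pos','eef_rot','contact_force','opening')})
for n in("scene","top"):
    im=get_image(n);cv2.imwrite(f"pics/{n}0.png",im[...,::-1]);c=get_calibration(n);print(n,c)
E
```

```text
{'t': 0.0, 'eef_pos': array([ 194.02821528, -593.32371526,  221.55857891]), 'eef_rot': array([-3.10032050e+00, -4.93685795e-01, -3.56335206e-05]), 'contact_force': array([-0.55300084, -0.01576258,  0.36562977]), 'opening': 0.9985569871396803}
scene {'camera_matrix': array([[455.66827756,   0.        , 282.98626898],
       [  0.        , 455.66827756, 214.53790333],
       [  0.        ,   0.        ,   1.        ]]), 'distortion': array([-0.06978544,  0.        ,  0.        ,  0.        ,  0.        ]), 'xyz': array([   96.74059752, -1139.94232074,   663.41360699]), 'attitude': array([ 1.0297442 , -0.25196763, -0.3877709 ])}
top {'camera_matrix': array([[517.99778766,   0.        , 280.50871934],
       [  0.        , 517.99778766, 213.20813415],
       [  0.        ,   0.        ,   1.        ]]), 'distortion': array([-0.06829407,  0.        ,  0.        ,  0.        ,  0.        ]), 'xyz': array([ 385.38581744, -205.80627221, 1574.37156245]), 'attitude': array([ 0.08650939, -0.09951068, -1.5960818 ])}
```

View pics/scene0.png

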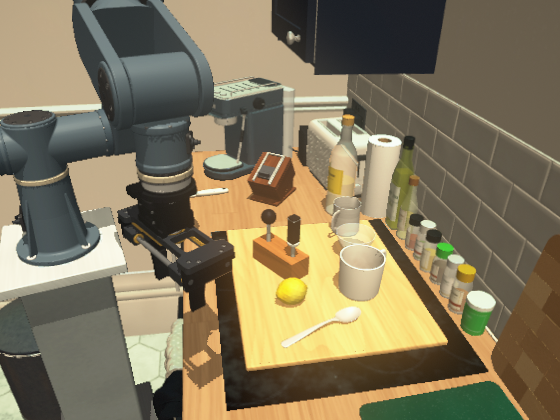

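View pics/top0.png

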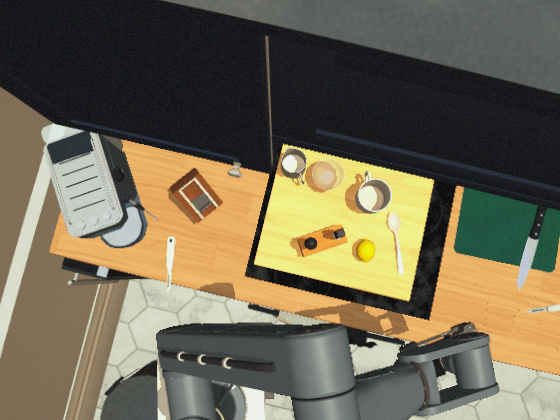

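The steel (square handle) is at about (338,233) in the top view and (293,230) in the scene view, with the ball to its left. The block is at about (195,197) in the top view. I'll enlarge all four crops.

Run:
```python
import cv2,numpy as np
t=cv2.imread("pics/top0.png");s=cv2.imread("pics/scene0.png")
def c(im,x,y,w,h):
    o=cv2.resize(im[y:y+h,x:x+w],(400,300),interpolation=cv2.INTER_CUBIC)
    for k in range(0,w,10):
        cv2.line(o,(k*400//w,0),(k*400//w,6 if k%20 else 12),(0,255,0),1)
    for k in range(0,h,10):
        cv2.line(o,(0,k*300//h),(6 if k%20 else 12,k*300//h),(0,255,0),1)
    return o
cv2.imwrite("pics/c0.png",np.vstack([np.hstack([c(t,155,160,80,60),c(t,280,210,80,60)]),np.hstack([c(s,230,140,80,60),c(s,240,200,100,75)])]))
```

```text
(no output)
```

View pics/c0.png

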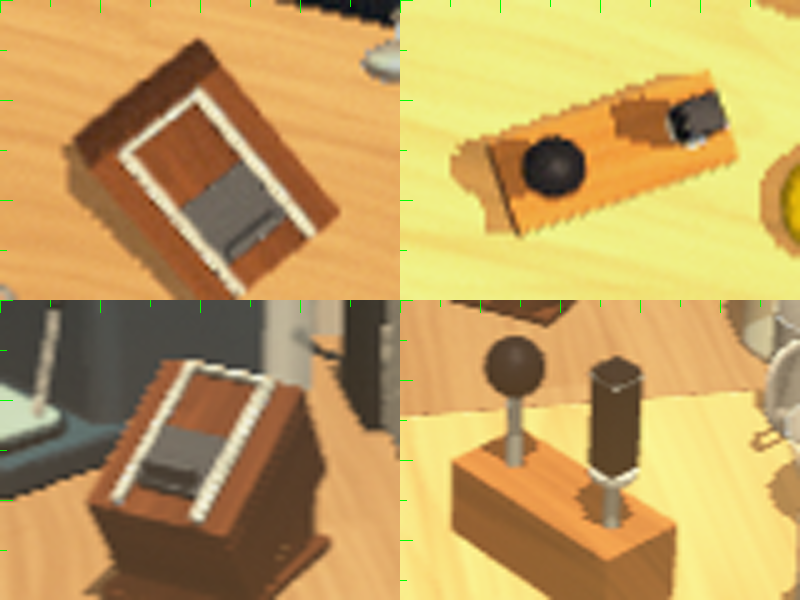

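```bash
cat > h.py <<'E'
import numpy as np,cv2
from scipy.spatial.transform import Rotation as R
from scipy.optimize import least_squares
def proj(c,P):
    Rc=R.from_rotvec(c["attitude"]).as_matrix();p=(np.atleast_2d(P)-c["xyz"])@Rc*[1,-1,-1]
    return cv2.projectPoints(p.reshape(-1,1,3),np.zeros(3),np.zeros(3),c["camera_matrix"],c["distortion"])[0].reshape(-1,2)
def tri(obs,x0):
    return least_squares(lambda X:np.concatenate([(proj(c,X)-uv).ravel() for c,uv in obs]),x0)
def blockR(yaw): # x up slope in heading yaw, z leaning back
    ch=np.array([np.cos(yaw),np.sin(yaw),0]);u=np.array([0,0,1.])
    x=ch*np.cos(np.pi/6)+u*.5;z=-ch*.5+u*np.cos(np.pi/6);return np.c_[x,np.cross(z,x),z]
E
python3 - <<'E'
from workcell import *
from h import *
T=get_calibration("top");S=get_calibration("scene")
F=np.array([[-38,-48,0],[78,-48,0],[78,48,0]]);tp=np.array([[223,202.4],[198.6,174.4],[173,193.6]])
G=np.array([[78,48,0],[78,-48,0],[-38,48,0],[-38,-48,0.]]);sp=np.array([[263,152.4],[291,158],[248.4,180],[275,187.4]])
def f(p,full=False):
    A=blockR(p[3]);o=p[:3]
    r=np.r_[(proj(T,F@A.T+o)-tp).ravel(),(proj(S,G@A.T+o)-sp).ravel(),(p[2]-92)*.5]
    return r
r=least_squares(f,[500,200,92,.7]);print("block",r.x,r.fun.round(1))
A=blockR(r.x[3]);b=tri([(T,[[205,206.4]]),(S,[[264,172]])],r.x[:3]);print("bar blk",A.T@(b.x-r.x[:3]),b.fun)
h=tri([(T,[[340.8,232.4]]),(S,[[294.2,218]])],[400,-100,160]);print("handle",h.x,h.fun)
# stand
tc=np.array([[490,143],[708,70],[737,157],[520,235]]);tc=np.c_[280+(tc[:,0]-400)/5,210+tc[:,1]/5]
sc=np.array([[452,460],[675,525],[607,560]]);sc=np.c_[240+(sc[:,0]-400)/4,200+(sc[:,1]-300)/4]
C=np.array([[28,68],[28,-68],[-28,-68],[-28,68.]])
def g(p):
    c,s=np.cos(p[3]),np.sin(p[3]);W=np.c_[C@np.array([[c,s],[-s,c]])+p[:2],np.full(4,p[2])]
    return np.r_[(proj(T,W)-tc).ravel(),(proj(S,W[[3,1,2]])-sc).ravel()]
q=least_squares(g,[*h.x[:2],60,0]);print("stand",q.x,q.fun.round(1))
c,s=np.cos(q.x[3]),np.sin(q.x[3]);print("hole",q.x[:2]+np.array([-s,c])*-42, np.array([-s,c])*42+q.x[:2])
E
```

```text
block [595.54705992   3.6804747   90.96970611   0.6629716 ] [ 0.4  0.2  0.6 -1.7 -0.4  0.4  0.1 -0.8 -0.2 -0.5 -1.5  0.6  0.2  0.1
 -0.5]
bar blk [-5.54392984  0.06383457 17.21552854] [-0.01809529  0.05051183  0.0553226  -0.00451013]
handle [ 494.24978897 -382.37611895  168.03452538] [-0.08445475  0.20944601  0.17870826 -0.01781339]
stand [ 4.81411551e+02 -3.41651714e+02  6.87245140e+01  2.99431928e-01] [-0.4 -0.1 -0.1 -0.4  0.5  0.3 -0.1 -0.2 -0.5 -0.1  0.6 -0.3 -0.3  0.4]
hole [ 493.80060433 -381.78289093] [ 469.02249777 -301.52053715]
```

```bash
cat >> h.py <<'E'
BO=np.array([595.5,3.7,91.5]);BY=0.663
def go(s,p,Rt):
    R0=R.from_rotvec(s["eef_rot"]);d=R0.inv().apply(np.array(p)-s["eef_pos"]);v=(R0.inv()*R.from_matrix(Rt)).as_rotvec()
    print("shift",(d/100).round(3),"turn",(v/(np.pi/2)).round(3),"rows>=",max(np.linalg.norm(d)/50,np.degrees(np.linalg.norm(v))/8.59).__round__(1))
def tool(x): # down-tool matrix in block frame with tool x = block x
    A=blockR(BY);return A@np.diag([1,-1,-1])
def bp(q): return blockR(BY)@np.array(q,float)+BO
def inb(p): return blockR(BY).T@(np.array(p)-BO)
E
python3 - <<'E'
from workcell import *
from h import *
s=observe()
D=R.from_rotvec(s["eef_rot"]).as_matrix()
go(s,[400,-250,270],D)
s["eef_pos"]=np.array([400,-250,270.]);go(s,bp([-38,0,75]),tool(0));print(bp([-38,0,75]))
s["eef_rot"]=R.from_matrix(D).as_rotvec()
E
```

```text
shift [ 3.024 -2.626 -0.477] turn [-0.  0.  0.] rows>= 8.1
shift [ 1.984 -1.562  1.329] turn [ 0.057  0.33  -0.216] rows>= 5.7
[540.00722123 -39.63559628 137.45190528]
```

Emit:
jog_arm:
  commands:
    - [1, -0.87, -0.16, 0, 0, 0, 1]
    - [1, -0.87, -0.16, 0, 0, 0, 1]
    - [1, -0.87, -0.16, 0, 0, 0, 1]

```text
t: 0.4
eef_pos: [262.9, -477.0, 238.1]
eef_rot: [-3.099, -0.494, -0.0]
contact_force: [0.3, -0.9, 0.4]
opening: 0.809
gripper_force: 0.0
```

Emit:
jog_arm:
  commands:
    - [1, -0.87, -0.16, 0, 0, 0, 1]
    - [1, -0.87, -0.16, 0, 0, 0, 1]
    - [1, -0.87, -0.16, 0, 0, 0, 1]

```text
t: 0.7
eef_pos: [330.9, -363.2, 254.5]
eef_rot: [-3.1, -0.495, -0.0]
contact_force: [-0.2, 0.1, -0.1]
opening: 0.542
gripper_force: 0.0
```

Emit:
jog_arm:
  commands:
    - [1, -0.87, -0.16, 0, 0, 0, 1]
    - [1, -0.87, -0.16, 0, 0, 0, 1]
    - [1, -0.87, -0.16, 0, 0, 0, 1]

```text
t: 1.0
eef_pos: [398.9, -249.8, 270.6]
eef_rot: [-3.101, -0.496, -0.0]
contact_force: [0.6, -1.0, -0.1]
opening: 0.264
gripper_force: 0.0
```

Emit:
jog_arm:
  commands:
    - [1, -0.78, 0.0, 0, 0, 0, 1]
    - [1, -0.78, 0, 0, 0, 0, 1]
    - [1, -0.78, 0, 0, 0, 0, 1]

```text
t: 1.3
eef_pos: [470.0, -144.4, 270.4]
eef_rot: [-3.101, -0.498, -0.0]
contact_force: [-0.7, -0.1, -0.1]
opening: 0.028
gripper_force: 0.0
```

Run:
```python
from workcell import *
from h import *
s=observe();print(s["t"],s["eef_pos"],s["contact_force"],s["opening"]);go(s,bp([-38,0,75]),tool(0))
```

```text
1.3 [ 470.03513936 -144.39392484  270.40823933] [-0.68989855 -0.14315932 -0.07255075] 0.027960717985140836
shift [ 0.992 -0.774  1.331] turn [ 0.057  0.33  -0.215] rows>= 4.2
```

Emit:
jog_arm:
  commands:
    - [0.99, -0.77, 0.9, 0.057, 0.33, -0.215, 1]
    - [0.99, -0.77, 0.9, 0.057, 0.33, -0.215, 1]
    - [0.99, -0.77, 0.9, 0.057, 0.33, -0.215, 1]
    - [0.99, -0.77, 0.9, 0.057, 0.33, -0.215, 1]
    - [0.99, -0.77, 0.9, 0.057, 0.33, -0.215, 1]
    - [0.99, -0.77, 0.9, 0.057, 0.33, -0.215, 1]

```text
t: 1.9
eef_pos: [537.6, -43.6, 178.8]
eef_rot: [-2.726, -0.931, -0.726]
contact_force: [-0.6, -0.7, 0.7]
opening: 0.007
gripper_force: 0.0
```

Run:
```python
from workcell import *
from h import *
s=observe();print(s["t"],inb(s["eef_pos"]))
c=get_calibration("wrist");im=get_image("wrist");cv2.imwrite("pics/w0.png",im[...,::-1])
print(inb(c["xyz"]))
A=blockR(BY)
for q in([-38,-48,0],[-38,48,0],[-30,-27.5,7.5],[-30,27.5,7.5],[78,48,0],[78,-48,0],[-9,-18,20],[-9,18,20]):print(q,proj(c,bp(q)).round(0))
```

```text
1.9 [-21.10537108  -1.65691872 112.98172213]
[ 58.94259059  -2.9141715  275.0905156 ]
[-38, -48, 0] [[324. 220.]]
[-38, 48, 0] [[219. 221.]]
[-30, -27.5, 7.5] [[302. 214.]]
[-30, 27.5, 7.5] [[240. 215.]]
[78, 48, 0] [[211.  86.]]
[78, -48, 0] [[329.  85.]]
[-9, -18, 20] [[292. 195.]]
[-9, 18, 20] [[249. 196.]]
```

View pics/w0.png

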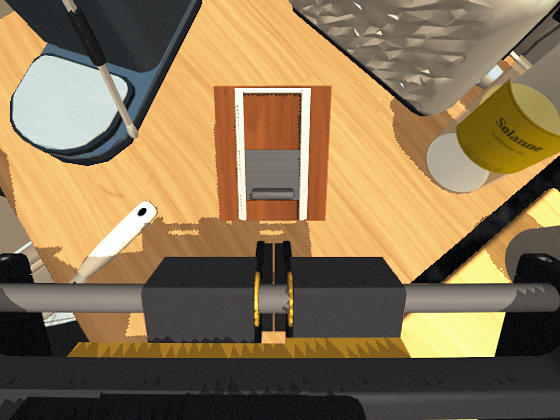

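Run:
```python
from workcell import *
from h import *
s=observe();go(s,bp([-36,0,40]),tool(0));go(s,bp([-36,0,10]),tool(0))
```

```text
shift [-0.155 -0.023  0.735] turn [ 0.     0.001 -0.004] rows>= 1.5
shift [-0.154 -0.023  1.035] turn [ 0.     0.001 -0.004] rows>= 2.1
```

Emit:
jog_arm:
  commands:
    - [-0.155, -0.023, 0.5, 0, 0, 0, 1]
    - [-0.155, -0.023, 0.735, 0, 0, 0, 1]
    - [-0.155, -0.023, 0.85, 0, 0, 0, 1]
    - [-0.155, -0.023, 0.95, 0, 0, 0, 1]
    - [-0.155, -0.023, 1.0, 0, 0, 0, 1]
    - [-0.155, -0.023, 1.0, 0, 0, 0, 1]

```text
t: 2.55
eef_pos: [567.2, -19.3, 86.3]
eef_rot: [-2.727, -0.937, -0.731]
contact_force: [-0.7, -0.5, -1.4]
opening: 0.005
gripper_force: 0.0
```

Emit:
jog_arm:
  commands:
    - [0.05, 0, 0.01, 0, 0, 0, 1]
    - [0.1, 0, 0.01, 0, 0, 0, 1]
    - [0.15, 0, 0.01, 0, 0, 0, 1]
    - [0.2, 0, 0.01, 0, 0, 0, 1]
    - [0.25, 0, 0.01, 0, 0, 0, 1]
    - [0.3, 0, 0.01, 0, 0, 0, 1]

```text
t: 3.15
eef_pos: [587.9, -3.3, 100.7]
eef_rot: [-2.728, -0.936, -0.731]
contact_force: [-2.4, -3.0, 0.2]
opening: 0.006
gripper_force: 1.5
```

Run:
```python
from workcell import *
from h import *
s=observe();print(s["t"],inb(s["eef_pos"]),blockR(BY).T@s["contact_force"]);go(s,bp([22,0,10]),tool(0))
```

```text
3.15 [-4.33132294 -0.89636969 13.09145455] [-3.16699046 -0.91714564  2.06821667]
shift [ 0.263 -0.009  0.031] turn [ 0.002  0.    -0.001] rows>= 0.5
```

Pushing: about 3 N resistance, as expected. I'll go on to the stop.

Emit:
jog_arm:
  commands:
    - [0.05, 0, 0.02, 0, 0, 0, 1]
    - [0.1, 0, 0.03, 0, 0, 0, 1]
    - [0.15, 0, 0.03, 0, 0, 0, 1]
    - [0.19, 0, 0.03, 0, 0, 0, 1]
    - [0.22, 0, 0.03, 0, 0, 0, 1]
    - [0.22, 0, 0.03, 0, 0, 0, 1]

```text
t: 3.75
eef_pos: [603.9, 9.8, 108.7]
eef_rot: [-2.726, -0.937, -0.731]
contact_force: [-1.0, -1.7, -1.5]
opening: 0.006
gripper_force: 1.2
```

Emit:
jog_arm:
  commands:
    - [0.02, 0, 0, 0, 0, 0, 1]
    - [0.03, 0, 0, 0, 0, 0, 1]
    - [0.04, 0, 0, 0, 0, 0, 1]

```text
t: 4.05
eef_pos: [604.1, 10.0, 108.8]
eef_rot: [-2.731, -0.938, -0.723]
contact_force: [-10.0, -10.9, -3.4]
opening: 0.006
gripper_force: 7.4
```

Run:
```python
from workcell import *
from h import *
s=observe();print(s["t"],inb(s["eef_pos"]),blockR(BY).T@s["contact_force"])
```

```text
4.05 [17.84755605 -0.30508799  9.66771231] [-14.31164376  -2.46160849   4.39398628]
```

Cover fully open: it is hard against the stop. I'll back off and lift for a look at the well.

Emit:
jog_arm:
  commands:
    - [-0.1, 0, 0, 0, 0, 0, 1]
    - [-0.1, 0, -0.4, 0, 0, 0, 1]
    - [-0.2, 0, -0.8, 0, 0, 0, 1]
    - [-0.4, 0, -1, 0, 0, 0, 1]
    - [-0.4, 0, -1, 0, 0, 0, 1]

```text
t: 4.55
eef_pos: [539.3, -41.6, 179.1]
eef_rot: [-2.729, -0.933, -0.735]
contact_force: [-0.2, -0.2, -0.1]
opening: 0.004
gripper_force: 0.0
```

Run:
```python
from workcell import *
from h import *
s=observe();print(s["t"],inb(s["eef_pos"]))
c=get_calibration("wrist");im=get_image("wrist");np.savez("w1.npz",**{k:c[k] for k in c});np.save("w1im.npy",im)
o=im[60:255,170:430][...,::-1];cv2.imwrite("pics/w1.png",cv2.resize(o,(780,585),interpolation=cv2.INTER_CUBIC))
for q in([-38,-48,0],[-38,48,0],[78,48,0],[78,-48,0],[18,18,0],[18,-18,0],[-18,18,0],[-18,-18,0],[28.5,18,20],[28.5,-18,20]):print(q,((proj(c,bp(q))-[170,60])*3).round(0))
```

```text
4.55 [-18.71563047  -1.14256601 111.9105102 ]
[-38, -48, 0] [[460. 490.]]
[-38, 48, 0] [[146. 491.]]
[78, 48, 0] [[124.  88.]]
[78, -48, 0] [[477.  87.]]
[18, 18, 0] [[240. 308.]]
[18, -18, 0] [[364. 308.]]
[-18, 18, 0] [[243. 428.]]
[-18, -18, 0] [[363. 428.]]
[28.5, 18, 20] [[234. 281.]]
[28.5, -18, 20] [[369. 280.]]
```

View pics/w1.png

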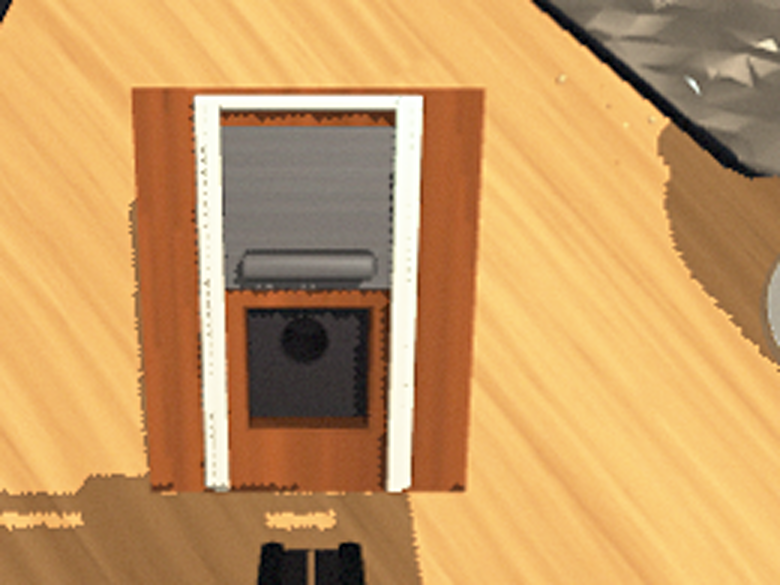

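The well is at crop (247–372, 308–428). The hole shows as a darker disc at (304,340), and the fingertip gap is at x≈312. I'll use these to fix the offset.

Run:
```python
from workcell import *
from h import *
s=observe();c=dict(np.load("w1.npz"))
pc=lambda P:((proj(c,P)-[170,60])*3).round(1)
print("TCP proj",pc(s["eef_pos"]),pc(s["eef_pos"]-blockR(BY)@[0,0,-19]))
P=np.array([[-38,-48,0],[-38,48,0],[78,48,0],[78,-48,0],[18,18,0],[18,-18,0],[-18,18,0],[-18,-18,0.]])
uv=np.array([[466,490],[152,491],[133,88],[485,88],[246,308],[373,308],[247,428],[371,428.]])/3+[170,60]
f=lambda p:(proj(c,P@blockR(p[3]).T+p[:3])-uv).ravel()
r=least_squares(f,[*BO,BY]);print(r.x,r.fun.round(1),inb(r.x[:3]))
o=r.x[:3];A=blockR(r.x[3])
h=least_squares(lambda q:(proj(c,A@np.array([q[0],q[1],-17])+o)-(np.array([[304,340.]])/3+[170,60])).ravel(),[0,0]);print("hole in block",h.x)
im=np.load("w1im.npy")[...,::-1];cv2.imwrite("pics/w1b.png",im[200:420])
```

```text
TCP proj [[306.7 591.9]] [[306.9 641.4]]
[596.75543403   2.11459009  91.36648851   0.65885273] [ 0.1  0.2  0.1 -0.  -0.3 -0.   0.3 -0.   0.3  0.  -0.5 -0.   0.7 -0.
 -0.6 -0.1] [-0.05491289 -2.0222394  -0.12246181]
hole in block [5.40625262 1.57281702]
```

```bash
cat >> h.py <<'E'
BO=np.array([595.5,3.7,91.5])+blockR(.663)@[-.5,-.8,0];BY=0.661
HOLE=[5.4,1.6]
def down(h): return R.from_euler("z",h).as_matrix()@np.diag([1,-1,-1])
E
python3 - <<'E'
from workcell import *
from h import *
s=observe();go(s,[494,-382,215],down(.30))
s2=dict(s);s2["eef_pos"]=np.array([539.,-42,270]);s2["eef_rot"]=R.from_matrix(down(.3)).as_rotvec();go(s,[539,-80,265],down(.3));go(s2,[494,-382,215],down(.30))
E
```

```text
shift [-1.94   2.415 -1.542] turn [-0.059 -0.331  0.223] rows>= 6.9
shift [ 0.22   0.304 -0.872] turn [-0.059 -0.331  0.223] rows>= 4.2
shift [-1.435  3.115  0.55 ] turn [-0. -0.  0.] rows>= 6.9
```

Emit:
jog_arm:
  commands:
    - [0.1, 0.15, -0.87, -0.059, -0.331, 0.223, 0.3]
    - [0.22, 0.3, -0.87, -0.059, -0.331, 0.223, 0.3]
    - [0.22, 0.3, -0.87, -0.059, -0.331, 0.223, 0.3]
    - [0.22, 0.3, -0.87, -0.059, -0.331, 0.223, 0.3]
    - [0.22, 0.3, -0.87, -0.059, -0.331, 0.223, 0.3]
    - [0.22, 0.3, -0.87, -0.059, -0.331, 0.223, 0.3]
  newtons: 30

```text
t: 5.2
eef_pos: [541.1, -77.3, 264.6]
eef_rot: [3.103, 0.473, -0.003]
contact_force: [0.3, -0.8, -0.0]
opening: 0.467
gripper_force: 0.0
```

Emit:
jog_arm:
  commands:
    - [-0.5, 0.98, 0, 0, 0, 0, 0.3]
    - [-0.5, 0.98, 0, 0, 0, 0, 0.3]
    - [-0.5, 0.98, 0, 0, 0, 0, 0.3]

```text
t: 5.5
eef_pos: [521.4, -190.3, 263.2]
eef_rot: [3.105, 0.471, -0.003]
contact_force: [1.1, 0.0, -0.4]
opening: 0.676
gripper_force: 0.0
```

Emit:
jog_arm:
  commands:
    - [-0.5, 0.98, 0, 0, 0, 0, 0.3]
    - [-0.5, 0.98, 0, 0, 0, 0, 0.3]
    - [-0.5, 0.98, 0, 0, 0, 0, 0.3]

```text
t: 5.8
eef_pos: [502.4, -299.9, 263.3]
eef_rot: [3.105, 0.468, -0.002]
contact_force: [-0.4, 0.3, 0.2]
opening: 0.702
gripper_force: 0.0
```

Run:
```python
from workcell import *
from h import *
s=observe();print(s["t"],s["eef_pos"],s["opening"]);go(s,[494,-382,215],down(.30))
```

```text
5.8 [ 502.37846109 -299.85439958  263.32873782] 0.7016771904207632
shift [-0.321  0.76   0.485] turn [ 0.001  0.001 -0.   ] rows>= 1.9
```

Emit:
jog_arm:
  commands:
    - [-0.32, 0.76, 0.3, 0, 0, 0, 0.3]
    - [-0.32, 0.76, 0.48, 0, 0, 0, 0.3]
    - [-0.32, 0.76, 0.48, 0, 0, 0, 0.3]
    - [-0.32, 0.76, 0.48, 0, 0, 0, 0.3]

```text
t: 6.2
eef_pos: [494.0, -376.6, 214.2]
eef_rot: [-3.102, -0.472, 0.005]
contact_force: [-0.0, 1.1, -0.4]
opening: 0.699
gripper_force: 0.0
```

Run:
```python
from workcell import *
from h import *
s=observe();print(s["t"],s["eef_pos"]);c=get_calibration("wrist");im=get_image("wrist")
o=im[60:420,40:520][...,::-1];cv2.imwrite("pics/w2.png",cv2.resize(o,(800,600),interpolation=cv2.INTER_CUBIC))
d=down(.3)
for dz in(0,):
  top=np.array([494.2,-382.4,168]);print("handle top px",((proj(c,top)-[40,60])*5/3).round(0),"corners",[((proj(c,top+d@[a,b,0])-[40,60])*5/3).round(0).tolist() for a,b in((11,11),(11,-11),(-11,11),(-11,-11))])
print("tcp",((proj(c,s["eef_pos"])-[40,60])*5/3).round(0))
```

```text
6.2 [ 493.9930519  -376.59717212  214.21469761]
handle top px [[402. 286.]] corners [[[429.0, 261.0]], [[375.0, 261.0]], [[427.0, 310.0]], [[376.0, 310.0]]]
tcp [[388. 332.]]
```

View pics/w2.png

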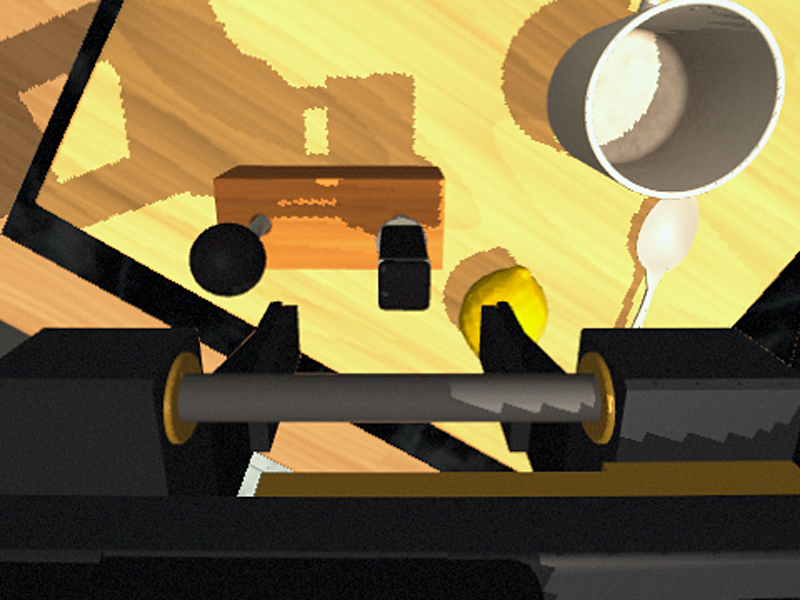

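Handle top at crop (379–431, 261–310), within 3 px of the prediction and square to the tool. Descending to grasp.

Run:
```python
from workcell import *
from h import *
s=observe();print(s["eef_pos"]);go(s,[494.2,-382.2,116],down(.30))
```

```text
[ 494.54242687 -376.29344058  215.42681999]
shift [-0.019  0.058  0.994] turn [-0.002  0.001  0.002] rows>= 2.0
```

Emit:
jog_arm:
  commands:
    - [-0.01, 0.058, 0.2, 0, 0, 0, 0.3]
    - [-0.01, 0.058, 0.4, 0, 0, 0, 0.3]
    - [-0.01, 0.058, 0.6, 0, 0, 0, 0.3]
    - [-0.01, 0.058, 0.8, 0, 0, 0, 0.3]
    - [-0.01, 0.058, 0.99, 0, 0, 0, 0.3]
    - [-0.01, 0.058, 0.99, 0, 0, 0, 0.3]
    - [-0.01, 0.058, 0.99, 0, 0, 0, 0.3]

```text
t: 6.95
eef_pos: [495.6, -382.8, 118.1]
eef_rot: [3.104, 0.477, -0.002]
contact_force: [0.3, 0.2, 0.5]
opening: 0.702
gripper_force: 0.0
```

Emit:
jog_arm:
  commands:
    - [0, 0, 0, 0, 0, 0, 0.9]
    - [0, 0, 0, 0, 0, 0, 0.9]
    - [0, 0, 0, 0, 0, 0, 0.9]
    - [0, 0, 0, 0, 0, 0, 0.9]
    - [0, 0, 0, 0, 0, 0, 0.9]
    - [0, 0, 0, 0, 0, 0, 0.9]
    - [0, 0, 0, 0, 0, 0, 0.9]
  newtons: 40

```text
t: 7.65
eef_pos: [494.5, -383.9, 117.1]
eef_rot: [3.105, 0.474, -0.003]
contact_force: [0.0, 0.3, 1.1]
opening: 0.253
gripper_force: 40.0
```

Emit:
jog_arm:
  commands:
    - [0, 0, -0.15, 0, 0, 0, 0.9]
    - [0, 0, -0.3, 0, 0, 0, 0.9]
    - [0, 0, -0.5, 0, 0, 0, 0.9]
    - [0, 0, -0.8, 0, 0, 0, 0.9]
    - [0, 0, -1, 0, 0, 0, 0.9]
    - [0, 0, -1, 0, 0, 0, 0.9]

```text
t: 8.25
eef_pos: [496.1, -385.4, 220.0]
eef_rot: [3.1, 0.473, 0.003]
contact_force: [1.3, -0.2, -1.6]
opening: 0.252
gripper_force: 40.0
```

Emit:
jog_arm:
  commands:
    - [0, -0.2, -0.5, 0, 0, 0, 0.9]
    - [0.1, -0.5, -0.7, 0, 0, 0, 0.9]
    - [0.2, -1, -0.7, 0, 0, 0, 0.9]
    - [0.2, -1, -0.7, 0, 0, 0, 0.9]

```text
t: 8.65
eef_pos: [481.8, -275.7, 285.7]
eef_rot: [-3.098, -0.479, 0.008]
contact_force: [-0.4, -0.6, -1.3]
opening: 0.247
gripper_force: 40.0
```

Run:
```python
from workcell import *
from h import *
s=observe();print(s["t"],s["eef_pos"],s["opening"],s["gripper_force"],s["contact_force"],s["ft_torque"])
# tip at ~ TCP + 91 ahead ; want tip at block (hole, 40)
go(s,bp([HOLE[0],HOLE[1],130+20]),tool(0));print(bp([*HOLE,150]))
```

```text
8.65 [ 481.83109447 -275.72608146  285.74464154] 0.2468972937841909 40.00038015190512 [-0.40859976 -0.61683896 -1.28869836] [-0.05987673  0.01784102 -0.01098932]
shift [ 1.264 -2.078  0.629] turn [ 0.054  0.332 -0.222] rows>= 5.0
[539.15701307 -39.1060595  223.85381057]
```

Emit:
jog_arm:
  commands:
    - [0.3, -0.5, 0, 0, 0, 0, 0.9]
    - [0.6, -1, 0, 0, 0, 0, 0.9]
    - [0.6, -1, 0, 0, 0, 0, 0.9]
    - [0.6, -1, 0, 0, 0, 0, 0.9]

```text
t: 9.05
eef_pos: [510.9, -166.0, 285.1]
eef_rot: [-3.102, -0.48, 0.007]
contact_force: [-0.9, -0.6, -0.8]
opening: 0.251
gripper_force: 40.0
```

Emit:
jog_arm:
  commands:
    - [0.6, -1, 0, 0.027, 0.166, -0.11, 0.9]
    - [0.6, -1, 0.2, 0.054, 0.332, -0.222, 0.9]
    - [0.6, -1, 0.3, 0.054, 0.332, -0.222, 0.9]
    - [0.6, -1, 0.3, 0.054, 0.332, -0.222, 0.9]
    - [0.6, -1, 0.3, 0.054, 0.332, -0.222, 0.9]
    - [0.6, -1, 0.3, 0.054, 0.332, -0.222, 0.9]

```text
t: 9.65
eef_pos: [537.1, -57.5, 254.5]
eef_rot: [-2.735, -0.929, -0.731]
contact_force: [-0.5, 0.4, -0.6]
opening: 0.25
gripper_force: 40.0
```

Run:
```python
from workcell import *
from h import *
s=observe();print(s["t"],inb(s["eef_pos"]),s["opening"],blockR(BY).T@s["contact_force"])
go(s,bp([*HOLE,120]),tool(0))
```

```text
9.65 [  9.57910462 -11.63793741 182.98184545] 0.25003965805974143 [-0.48205387  0.59456187 -0.4612725 ]
shift [-0.041 -0.137  0.629] turn [ 0.005  0.002 -0.003] rows>= 1.3
```

Emit:
jog_arm:
  commands:
    - [-0.04, -0.137, 0.3, 0.005, 0.002, -0.003, 0.9]
    - [-0.04, -0.137, 0.5, 0.005, 0.002, -0.003, 0.9]
    - [-0.04, -0.137, 0.63, 0.005, 0.002, -0.003, 0.9]
    - [-0.04, -0.137, 0.63, 0.005, 0.002, -0.003, 0.9]
    - [-0.04, -0.137, 0.63, 0.005, 0.002, -0.003, 0.9]

```text
t: 10.15
eef_pos: [553.5, -28.5, 200.1]
eef_rot: [-2.724, -0.943, -0.736]
contact_force: [0.6, -0.6, -0.9]
opening: 0.254
gripper_force: 40.0
```

Run:
```python
from workcell import *
from h import *
s=observe();print(s["t"],inb(s["eef_pos"]),blockR(BY).T@s["contact_force"])
c=get_calibration("wrist");im=get_image("wrist")
X,Y=170,80
cv2.imwrite("pics/w3.png",cv2.resize(im[Y:Y+180,X:X+240][...,::-1],(800,600),interpolation=cv2.INTER_CUBIC))
t=inb(s["eef_pos"])
for q in([18,18,0],[18,-18,0],[-18,18,0],[-18,-18,0],[*HOLE,-17],t-[0,0,91],t-[0,5,91],t-[0,-5,91],t-[0,0,19]):print(np.round(q),((proj(c,bp(q))-[X,Y])*800/240).round(0))
```

```text
10.15 [  9.00594588   1.14329384 120.52362671] [-0.32792566 -0.83687448 -0.82861122]
[18 18  0] [[281. 371.]]
[ 18 -18   0] [[412. 372.]]
[-18  18   0] [[282. 494.]]
[-18 -18   0] [[409. 495.]]
[  5.   2. -17.] [[340. 399.]]
[ 9.  1. 30.] [[342. 435.]]
[ 9. -4. 30.] [[362. 435.]]
[ 9.  6. 30.] [[322. 435.]]
[  9.   1. 102.] [[341. 551.]]
```

View pics/w3.png

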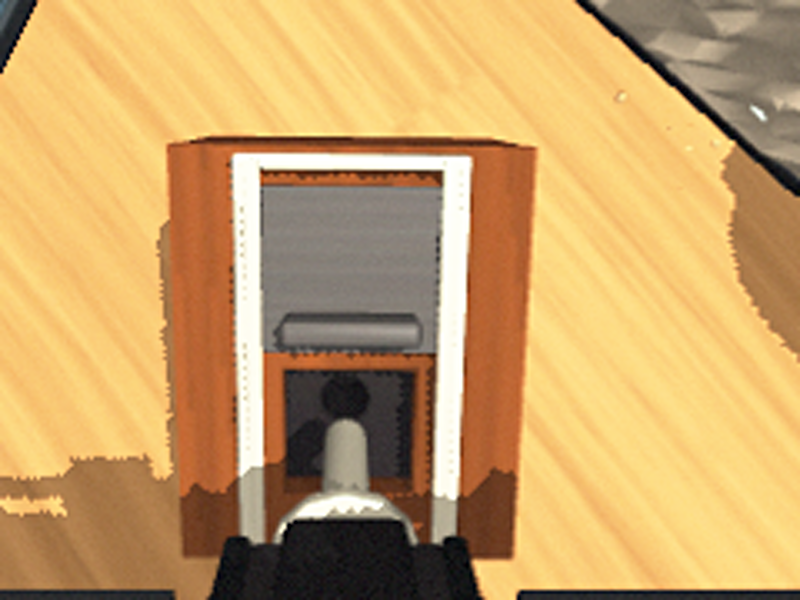

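Tip rod end at (346,420), hole disc at (346,396), well edges 284–415. Laterally aligned, and the tip needs to go about 3 mm down-slope. Moving in.

Emit:
jog_arm:
  commands:
    - [-0.032, 0, 0.1, 0, 0, 0, 0.9]
    - [-0.032, 0, 0.2, 0, 0, 0, 0.9]
    - [-0.032, 0, 0.3, 0, 0, 0, 0.9]
    - [-0.032, 0, 0.37, 0, 0, 0, 0.9]
    - [-0.032, 0, 0.4, 0, 0, 0, 0.9]
    - [-0.032, 0, 0.4, 0, 0, 0, 0.9]

```text
t: 10.8
eef_pos: [566.7, -17.1, 163.2]
eef_rot: [-2.723, -0.943, -0.735]
contact_force: [-1.2, -0.5, -0.3]
opening: 0.251
gripper_force: 40.0
```

```bash
cat > st.py <<'E'
from workcell import *
from h import *
s=observe();A=blockR(BY);print(s["t"],inb(s["eef_pos"]).round(1),"F",(A.T@s["contact_force"]).round(1),"T",(A.T@s["ft_torque"]).round(2))
go(s,bp([5.8,1.1,80]),tool(0))
E
python3 st.py
```

```text
10.8 [ 5.6  2.1 79.9] F [-1.2  0.3  0.4] T [0.   0.42 0.01]
shift [ 0.002  0.01  -0.001] turn [-0.    -0.002  0.004] rows>= 0.0
```

Emit:
jog_arm:
  commands:
    - [0, 0.005, 0.02, 0, 0, 0, 0.9]
    - [0, 0.005, 0.04, 0, 0, 0, 0.9]
    - [0, 0.005, 0.06, 0, 0, 0, 0.9]
    - [0, 0.005, 0.08, 0, 0, 0, 0.9]
    - [0, 0.005, 0.09, 0, 0, 0, 0.9]

```text
t: 11.3
eef_pos: [570.7, -15.1, 156.0]
eef_rot: [-2.723, -0.943, -0.736]
contact_force: [-0.9, 0.1, -0.9]
opening: 0.252
gripper_force: 40.0
```

```bash
python3 st.py
```

```text
11.3 [ 5.8  1.2 71.4] F [-1.   0.6 -0.5] T [0.   0.43 0.02]
shift [ 0.001  0.001 -0.086] turn [ 0.001 -0.002  0.004] rows>= 0.2
```

Emit:
jog_arm:
  commands:
    - [0, 0, 0.02, 0, 0, 0, 0.9]
    - [0, 0, 0.04, 0, 0, 0, 0.9]
    - [0, 0, 0.05, 0, 0, 0, 0.9]

```text
t: 11.6
eef_pos: [572.6, -13.5, 151.6]
eef_rot: [-2.723, -0.943, -0.736]
contact_force: [0.2, -0.3, -1.7]
opening: 0.253
gripper_force: 40.0
```

```bash
python3 st.py
```

```text
11.6 [ 5.7  1.3 66.3] F [-0.9 -0.4 -1.4] T [-0.01  0.4  -0.02]
shift [ 0.001  0.002 -0.137] turn [ 0.    -0.002  0.004] rows>= 0.3
```

It has dropped in with no axial resistance. I'll continue down, watching the side force.

Emit:
jog_arm:
  commands:
    - [0, 0, 0.03, 0, 0, 0, 0.9]
    - [0, 0, 0.06, 0, 0, 0, 0.9]
    - [0, 0, 0.09, 0, 0, 0, 0.9]
    - [0, 0, 0.12, 0, 0, 0, 0.9]
    - [0, 0, 0.15, 0, 0, 0, 0.9]

```text
t: 12.1
eef_pos: [578.6, -8.8, 138.5]
eef_rot: [-2.723, -0.943, -0.736]
contact_force: [-0.6, 0.4, -1.1]
opening: 0.252
gripper_force: 40.0
```

```bash
python3 st.py
```

```text
12.1 [ 5.8  1.3 51.2] F [-0.7  0.7 -0.9] T [-0.03  0.43  0.01]
shift [ 0.001  0.002 -0.288] turn [ 0.    -0.002  0.004] rows>= 0.6
```

Emit:
jog_arm:
  commands:
    - [0, 0, 0.03, 0, 0, 0, 0.9]
    - [0, 0, 0.06, 0, 0, 0, 0.9]
    - [0, 0, 0.09, 0, 0, 0, 0.9]
    - [0, 0, 0.12, 0, 0, 0, 0.9]
    - [0, 0, 0.15, 0, 0, 0, 0.9]
    - [0, 0, 0.17, 0, 0, 0, 0.9]
    - [0, 0, 0.18, 0, 0, 0, 0.9]

```text
t: 12.8
eef_pos: [585.7, -3.3, 123.0]
eef_rot: [-2.723, -0.943, -0.736]
contact_force: [0.3, 0.1, -1.9]
opening: 0.253
gripper_force: 40.0
```

```bash
python3 st.py
```

```text
12.8 [ 5.9  1.3 33.3] F [-0.7 -0.2 -1.8] T [-0.01  0.43  0.  ]
shift [ 0.001  0.002 -0.467] turn [ 0.    -0.002  0.004] rows>= 0.9
```

Emit:
jog_arm:
  commands:
    - [0, 0, 0.015, 0, 0, 0, 0.9]
    - [0, 0, 0.03, 0, 0, 0, 0.9]
    - [0, 0, 0.04, 0, 0, 0, 0.9]

```text
t: 13.1
eef_pos: [587.3, -2.1, 119.7]
eef_rot: [-2.723, -0.943, -0.736]
contact_force: [-0.1, -0.3, -1.2]
opening: 0.248
gripper_force: 40.0
```

```bash
python3 st.py
```

```text
13.1 [ 5.9  1.2 29.4] F [-0.8 -0.2 -0.8] T [-0.06  0.38  0.05]
shift [ 0.     0.002 -0.506] turn [ 0.001 -0.002  0.004] rows>= 1.0
```

Emit:
jog_arm:
  commands:
    - [0, 0, 0.01, 0, 0, 0, 0.9]
    - [0, 0, 0.02, 0, 0, 0, 0.9]
    - [0, 0, 0.03, 0, 0, 0, 0.9]

```text
t: 13.4
eef_pos: [588.5, -1.2, 117.1]
eef_rot: [-2.723, -0.943, -0.736]
contact_force: [0.3, 0.1, -0.8]
opening: 0.251
gripper_force: 40.0
```

```bash
python3 st.py
```

```text
13.4 [ 5.9  1.2 26.5] F [-0.1 -0.1 -0.9] T [0.06 0.34 0.01]
shift [ 0.001  0.001 -0.535] turn [ 0.001 -0.002  0.004] rows>= 1.1
```

Emit:
jog_arm:
  commands:
    - [0, 0, 0.01, 0, 0, 0, 0.9]
    - [0, 0, 0.02, 0, 0, 0, 0.9]
    - [0, 0, 0.03, 0, 0, 0, 0.9]

```text
t: 13.7
eef_pos: [589.1, -0.8, 116.0]
eef_rot: [-2.723, -0.944, -0.738]
contact_force: [-14.5, -8.4, 22.6]
opening: 0.249
gripper_force: 40.0
```

```bash
python3 st.py
```

```text
13.7 [ 6.   1.2 25.1] F [-3.1  2.3 27.9] T [ 0.57  0.96 -0.01]
shift [-0.     0.002 -0.549] turn [ 0.001 -0.002  0.004] rows>= 1.1
```

Bottomed (28 N axial). I'll relieve the load, then release.

Emit:
jog_arm:
  commands:
    - [0, 0, -0.015, 0, 0, 0, 0.9]
    - [0, 0, -0.015, 0, 0, 0, 0.9]
    - [0, 0, -0.015, 0, 0, 0, 0.5]
    - [0, 0, -0.015, 0, 0, 0, 0.4]
    - [0, 0, -0.015, 0, 0, 0, 0.3]
    - [0, 0, -0.015, 0, 0, 0, 0.3]
    - [0, 0, -0.015, 0, 0, 0, 0.3]

```text
t: 14.4
eef_pos: [589.1, -0.7, 115.7]
eef_rot: [-2.723, -0.943, -0.736]
contact_force: [-0.5, -0.3, 0.3]
opening: 0.618
gripper_force: 0.0
```

Emit:
jog_arm:
  commands:
    - [0, 0, -0.2, 0, 0, 0, 0.3]
    - [0, 0, -0.4, 0, 0, 0, 0.3]
    - [0, 0, -0.7, 0, 0, 0, 0.3]
    - [0, 0, -1, 0, 0, 0, 0.3]
    - [0, 0, -1, 0, 0, 0, 0.3]

```text
t: 14.9
eef_pos: [550.1, -33.0, 205.1]
eef_rot: [-2.726, -0.944, -0.743]
contact_force: [0.8, -0.6, 0.4]
opening: 0.698
gripper_force: 0.0
```

Run:
```python
from workcell import *
from h import *
s=observe();print(s["t"],inb(s["eef_pos"]),s["contact_force"])
c=get_calibration("wrist");w=get_image("wrist");im=get_image("scene")
a=cv2.resize(w[60:280,150:430],(400,314));b=cv2.resize(im[110:220,200:340],(400,314),interpolation=cv2.INTER_CUBIC)
cv2.imwrite("pics/w4.png",np.hstack([a,b])[...,::-1])
S=get_calibration("scene")
for d in (62,50): 
  q=[5.8,1.2,142-d];print(d,((proj(S,bp(q))-[200,110])*400/140+[400,0]).round(0),((proj(c,bp(q))-[150,60])*400/280).round(0))
```

```text
14.9 [  6.75870647  -0.35061176 127.58296258] [ 0.77083335 -0.62134631  0.39036478]
62 [[572. 130.]] [[171. 243.]]
50 [[569. 122.]] [[171. 252.]]
```

View pics/w4.png

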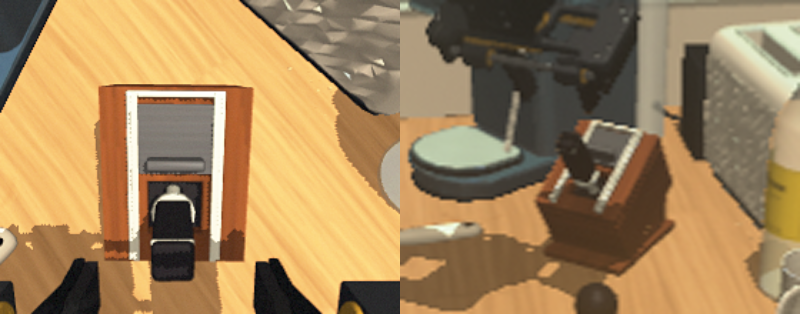

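The scene view puts the handle end at (570,133), matching the fully home prediction of (572,130). In the wrist view it is at (173,258), so I'll check whether a small down-slope lean within the hole clearance explains that.

Run:
```python
from workcell import *
from h import *
c=get_calibration("wrist");S=get_calibration("scene")
for d,l in((62,0),(62,.078),(55,.078),(50,.078)):
  ax=np.array([-np.sin(l),0,np.cos(l)]);t=np.array([5.8+(1.75 if l else 0),1.2,-d])
  print(d,l,[np.r_[((proj(c,bp(t+ax*k))-[150,60])*400/280).round(0)[0],((proj(S,bp(t+ax*k))-[200,110])*400/140+[400,0]).round(0)[0]] for k in(142,72)])
```

```text
62 0 [array([174., 243., 572., 130.]), array([175., 204., 589., 173.])]
62 0.078 [array([174., 260., 568., 137.]), array([175., 209., 587., 176.])]
55 0.078 [array([174., 266., 567., 133.]), array([175., 212., 586., 172.])]
50 0.078 [array([174., 270., 565., 130.]), array([175., 215., 584., 169.])]
```

A tip depth of 62 mm with a 0.08 rad lean (limit 0.12) fits both views, so the steel is home and the gripper is clear of it.

```bash
python3 -c "
from workcell import *
print(close_job())"
```

```text
the job is handed in; nothing more can be done
None
```

The dust cover is fully open, the honing steel is home in its hidden socket with a slight lean of about 0.08 rad (limit 0.12), and the job was handed in at about 15 s; the hand-in returned no verdict.

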